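Fit a new filter cartridge and lock the quarter-turn lid of the bottling line's filter

TASK

Put the filter back in service: stand the new cartridge up and slide it down over the standpipe inside the open filter housing until it sits fully on the floor of the bowl (lower it, do not let it fall). Then put the lid in the mouth with its lugs through the two gaps, press it down against the sprung seal and turn it clockwise (seen from above) until it stops, with its grip bar in line with the two pipe ports. Leave the bottles, the jar and the jug standing where they are.

Things in the scene. Friction and masses are not known exactly. Their poses are not given: they have to be found in the camera images.
- housing: Steel filter housing, bolted down (its place and yaw vary). Origin: centre of the foot's underside, on the bench and on the upright axis (z up). Round open bowl, 62 mm inside, 72 outside, on a 120 x 100 x 10 mm foot; its floor, where the cartridge sits, is at z = 20 mm. Two pipe ports stick out along +y and -y at z = 50 mm, up to 78 mm from the axis and 42 mm thick.
- standpipe_top (a point): Top of the upright standpipe in the middle of the bowl: 16 mm diameter from the bowl's floor (z = 20 mm) up to this point (z = 78 mm), the top 10 mm tapering to 8 mm diameter. Axes as the housing's.
- housing_mouth (a point): Centre of the mouth, at the top of the collar, 104 mm above the bench; axes as the housing's. Collar 100 mm outside; inward lip (opening 73 mm diameter) from z = 98 to 104 mm, with two gaps, 44 degrees wide, centred 150 and 330 degrees anticlockwise from the housing's +x axis. The lid's lugs go down the gaps, then turn under the lip.
- end_stop (a point): Where a lug's middle lies when the lid is locked: 38 mm from the axis on the housing's +y side (the other lug on the -y side), 95 mm above the bench, under the lip. From the gaps the lugs turn 60 degrees clockwise (seen from above) to the end stops there; anticlockwise is blocked. At the stops the bar points along the housing's y, at the ports.
- seal (a joint): Black sprung seal ring (62 mm inside, 85 outside) low in the collar, pressed down by the lid's rim: 0 m free (its top 96 mm above the bench), growing downward to 0.008 at most. Spring 2500 N/m: 10 N at 4 mm, 15 N at 6 mm. The lugs clear the lip's underside beyond 0.004; locked it reads about 0.0035, the spring holding the lugs up against the lip.
- lid: Aluminium lid, about 250 g, right way up on the bench at any yaw. Origin: centre of its lower rim, z up. Round cap, 68 mm outside, hollow (56 mm, 29 mm deep), top at z = 33 mm; two lugs along +x and -x at the rim, reaching 41 mm from the axis, 18 mm wide, z = 0 to 6 mm. A half turn makes no difference. Locked: origin 92 to 93 mm above the bench, on the housing's axis.
- lid_grip (a point): TCP point for a grasp from above on the lid's grip bar, on the lid's axis, 54 mm above its lower rim. The bar runs along the lid's x (over the lugs): 56 mm long, 14 mm thick in y (close the fingers along y), z = 33 to 57 mm. Axes as the lid's.
- cartridge: White filter cartridge, 96 mm long, about 140 g, lying with its axis level. Origin: centre of its lower end; z along the axis to the fin; x points straight down as it lies. A 20 mm bore opens at the lower end, 64 mm deep. Eight-sided end caps, 44 mm across flats (z = 0 to 8 and 64 to 70 mm), keep it from rolling; stood on its lower end it is stable. Seated: origin 20 mm above the bench.
- cartridge_mid (a point): Middle of the cartridge's pleated body, on its axis, 36 mm from the lower end: grip width 40 mm with flats facing the cartridge's +y and -y, from 8 to 64 mm from the lower end. A place to take it as it lies, with the hand tilted. Axes as the cartridge's.
- cartridge_fin (a point): TCP point for a grasp from above on the standing cartridge's fin, on its axis, 92 mm from the lower end. Fin 12 mm thick in x (close the fingers along x), 34 mm wide in y, 70 to 96 mm from the lower end. Seated, the fin stands 12 mm above the collar; beside it there is 30 mm from the axis for fingers, beside the body none. Axes as the cartridge's.
- bottle_tall: Bystander: clear bottle with a white cap, 72 mm diameter, 200 mm tall; origin at the centre of its base.
- bottle_short: Bystander: clear bottle with a white cap, 64 mm diameter, 140 mm tall; origin at the centre of its base.
- jar: Bystander: white jar with a red cap, 72 mm diameter, 110 mm tall; origin at the centre of its base.
- jug: Bystander: clear measuring jug with a handle, 110 mm diameter, 130 mm tall; origin at the centre of its base.
Not all that is in view belongs to the job. Of the things that look like the lid, take the one that is nearest to the robot's base at the start.

How it is judged (in metres and radians):
On the way, in this order (a step that is already met when the one before it is completed fails the run):
1. the cartridge stands fully down on the floor of the bowl, over the standpipe (z of cartridge in the frame of housing below 0.023 m and horizontal distance between cartridge and housing below 0.005 m and angle between cartridge's own z axis and vertical below 0.1 rad), for 0.2 s.
2. the lid is pressed in, turned to its end stop and under the lip (z of lid in the frame of housing between 0.088 and 0.0945 m and horizontal distance between lid and housing below 0.006 m and angle between lid's own z axis and vertical below 0.1 rad and angle between the x axis of lid and the y axis of housing, either way round below 0.15 rad), for 0.2 s.
At the end, for the whole second after the job is handed in: Cartridge upright over the standpipe, within 5 mm of the axis and 3 mm of the bowl floor; lid level, within 6 mm of the axis, lower rim 88 to 94.5 mm above the bench (lugs under the lip), bar within 0.15 rad of the ports; both at rest (all of step 1 and all of step 2 and linear speed of each of lid, cartridge below 0.02 m/s); the robot touches nothing.
It fails at once if the cartridge falls freely (faster than 0.65 m/s with no finger on it) (linear speed of cartridge above 0.65 m/s and contact force between the fingers and cartridge below 0.05 N).
It fails at once if the bottle tall is shifted by more than 30 mm or tipped (distance of bottle_tall from where it was at the start of the episode above 0.03 m or angle between bottle_tall's own z axis and vertical above 0.35 rad).
It fails at once if the bottle short is shifted by more than 30 mm or tipped (distance of bottle_short from where it was at the start of the episode above 0.03 m or angle between bottle_short's own z axis and vertical above 0.35 rad).
It fails at once if the jar is shifted by more than 30 mm or tipped (distance of jar from where it was at the start of the episode above 0.03 m or angle between jar's own z axis and vertical above 0.35 rad).
It fails at once if the jug is shifted by more than 30 mm or tipped (distance of jug from where it was at the start of the episode above 0.03 m or angle between jug's own z axis and vertical above 0.35 rad).
It also fails if it takes over 72 s, if anything falls off the work surface, if the arm or the gripper's body presses on something with over 40 N, if the wrist force passes 120 N, or if a joint passes its speed limit or range.

ROBOT

A 7-joint arm with a two-finger parallel gripper is mounted at the origin on the work surface. World frame = base frame: x ahead of the robot, y to its left, z up, the work surface at z = 0. Lengths are in m, angles in degrees, forces in N, time in s.
With the tool pointing down it reaches from about 0.425 to 1.025 m from the base axis. Payload 9.4 kg.
Tool frame: the origin (TCP) lies between the finger pads, 19 mm behind the fingertips; this is the grasp point; z points along the fingers, y is the line along which they close (so a half turn about z gives the same grasp; the last joint's range is limited). The gripper opens to 93 mm and grips with 3 to 60 N. Pads are 15 mm wide; open, the fingers measure 128 mm over their backs; the gripper's body (75 mm by 188 mm) begins 65 mm behind the grasp point.
Start: joints at [-76.759, 34.337, -0.143, 91.639, 0.103, 54.024, -4.572], TCP at [0.22, 0.691, 0.237] pointing down, gripper open.
Joint ranges: [-147.43, 147.43], [-19.82, 112.94], [-74.19, 73.91], [6.32, 146.72], [-59.91, 239.91], [6.04, 106.73], [-150.56, 150.56]. Speed limits (degrees/s): [127.2, 127.2, 172.46, 172.46, 180, 180, 180].

INTERFACE

Orientations are given as a 3x3 rotation matrix whose columns are the frame's x, y, z axes.
In Python, from plant import * gives the robot as it stands.
- The arm moves only by the tool servo_tool, never from a script. Its argument "rows" is a list that holds one entry, the list of rows, each a list of 7 numbers: the shift along the tool's x, y, z normalised to -1 to 1, where 1 is 0.5 m, then the turn, a rotation vector about the tool's x, y, z normalised to -1 to 1, where 1 is pi rad, then the opening, from 0 (shut) to 1 (fully open). A call has 1 to 20 rows; each row is the pose to reach, as a shift and turn from the pose commanded when the call began, along the tool's axes at that moment, turning the shorter way round; what a row does not reach only later rows make up. A row lasts 1/12 s, in which the tool goes at most 41.7 mm and 7.16 degrees, less where a joint would pass 70% of its speed; a pose out of reach is approached as far as the arm can. A call with a number of a shift or a turn outside -1 to 1 is refused whole. A call with a gripper value outside its range is refused whole. The fingers move at their own pace and stop on an object; "grip_force" is the grip in N (left out, the last holds). Time passes only in rows, so rows that repeat a pose let the fingers close. It gives the time, the measured TCP pose, the force, the opening and the grip force at its end, in the units of the state.
- read_state(): the state, without advancing time (a new reading comes with each control period).
- read_camera(name): name is "scene" or "side" or "wrist"; returns a dict with "color" (400x640x3 uint8, blue, green, red), "depth" (400x640 float32, m along the optical axis (not along the pixel's ray), 0 where there is no reading), "fov_y" (degrees; the focal length in pixels is half the picture's height over the tangent of half this angle, whatever the lens; pixels are square), "cx", "cy" (the principal point, pixels), "dist_coeffs" ([k1, k2, p1, p2, k3] as OpenCV has them; the pictures are not rectified), "extrinsics" (4x4, takes a point from camera to world coordinates). Camera axes: x right, y down, z forward; pixel columns grow to the right and rows downward; lengths in m; the calibration is good to about 2 mm. A picture is of the moment at which its call begins.
- finish_job(): hands the job in; it is judged then, once.
The state is a dict: "t": time; "joint_positions": joint angles; "joint_vel": joint speeds; "tau": joint torques, N m; "tool_pos": TCP position; "eef_rot": TCP orientation; "force": force on the tool from outside, world axes, zero at the start; "ft_torque": the same for the moment, N m; "grip_width": opening from 0.0 (shut) to 1.0 (fully open); "grip_force": force on a finger pad.
Only numpy, scipy, OpenCV 4.12 (cv2) and the standard library are available. Lean on these libraries where they do the work, as an engineer would, in place of code of your own. Each camera call takes 0.05 s, during which the arm holds its last target. There are 200 camera calls.

## Working session

There is one attempt and no reset: what is moved stays moved. The work goes in short steps, Python scripts to look and compute and a tool call to move; the robot and the scene stay as the last step left them, time stands still between calls to the robot, and variables do not carry over. Pictures are saved under pics/ and viewed, at most 10 in all, crops included, and the job is handed in when it is done.

Besides the shell and the picture viewer there is one more tool, called after "Emit:" as name([rows], argument=value, ...), one row to a line, values as JSON. servo_tool: Moves the arm, as the interface text tells. Its arguments: {"type":"object","properties":{"rows":{"type":"array","items":{"type":"array","items":{"type":"array","items":{"type":"number"}}}},"grip_force":{"type":"number"}},"required":["rows"]}

```bash
mkdir -p pics; ls
cat > h.py <<'E'
import numpy as np, cv2
from plant import *
def K(c):
    f=200/np.tan(np.radians(c["fov_y"])/2)
    return np.array([[f,0,c["cx"]],[0,f,c["cy"]],[0,0,1.]])
def ray(c,px):
    p=cv2.undistortPoints(np.array(px,float).reshape(-1,1,2),K(c),np.array(c["dist_coeffs"],float)).reshape(-1,2)
    E=np.array(c["extrinsics"]); d=np.c_[p,np.ones(len(p))]
    return E[:3,3], d@E[:3,:3].T   # d scaled so that depth multiplies
def onz(c,px,z):
    o,d=ray(c,px); return o+d*((z-o[2])/d[:,2])[:,None]
def cloud(c):
    v,u=np.nonzero(c["depth"]>0); o,d=ray(c,np.c_[u,v])
    return o+d*c["depth"][v,u][:,None],u,v
def proj(c,P):
    E=np.linalg.inv(np.array(c["extrinsics"])); r=cv2.Rodrigues(E[:3,:3])[0]
    return cv2.projectPoints(np.array(P,float).reshape(-1,1,3),r,E[:3,3],K(c),np.array(c["dist_coeffs"],float))[0].reshape(-1,2)
E
python3 - <<'E'
from h import *
import pickle
for n in ["scene","side"]:
    c=read_camera(n); pickle.dump(c,open(n+".pkl","wb")); cv2.imwrite(f"pics/{n}0.png",c["color"])
    print(n,np.round(c["extrinsics"],3),c["fov_y"])
E
```

```text
pics
scene [[ 0.205  0.579 -0.789  1.537]
 [ 0.979 -0.138  0.152 -0.254]
 [-0.021 -0.804 -0.595  0.818]
 [ 0.     0.     0.     1.   ]] 53.93159770556777
side [[ 0.993 -0.081  0.083  0.479]
 [-0.115 -0.604  0.788 -0.946]
 [-0.014 -0.793 -0.61   0.787]
 [ 0.     0.     0.     1.   ]] 47.154428761987816
```

View pics/scene0.png

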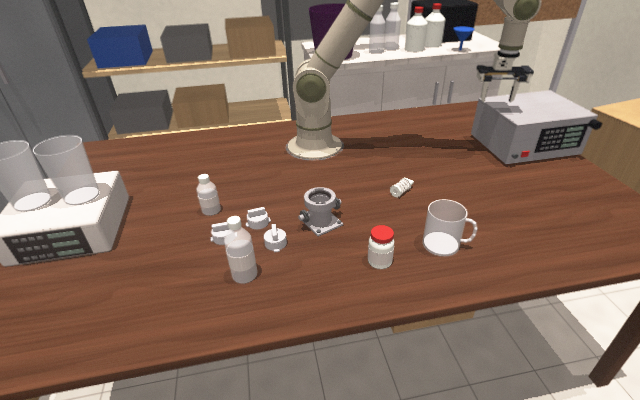

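View pics/side0.png

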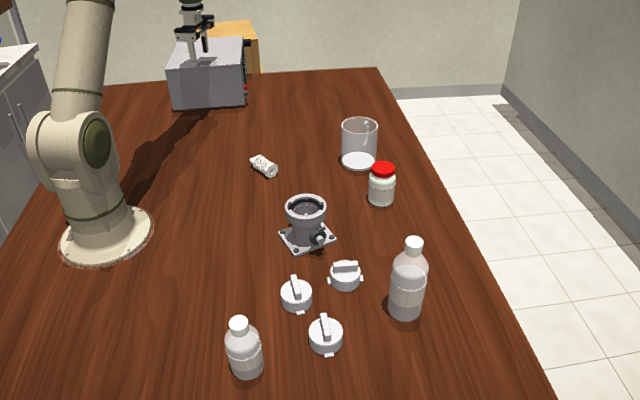

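The two views show the housing at scene (320,208) / side (306,222) and the cartridge at scene (401,187) / side (263,166). There are three lid-like things: scene (258,217) / side (296,293), scene (275,239) / side (345,275), and scene (222,233) / side (326,335). The jar, jug and bottles stand around them.

Run:
```python
from h import *
import pickle
a=pickle.load(open("scene.pkl","rb"));b=pickle.load(open("side.pkl","rb"))
def tri(p,q):
    o,d=ray(a,[p]);O,D=ray(b,[q]);d=d[0];D=D[0]
    s=np.linalg.lstsq(np.c_[d,-D],O-o,rcond=None)[0]
    x,y=o+s[0]*d,O+s[1]*D; return (x+y)/2,np.linalg.norm(x-y)
for n,p,q in [("lidA",(258,217),(296,293)),("lidB",(275,239),(345,275)),("lidC",(222,233),(326,335)),("hous",(320,195),(306,203)),("cart",(401,187),(263,166)),("jar",(382,234),(383,169)),("jug",(445,243),(358,160)),("tall",(234,224),(414,243)),("short",(204,179),(239,324))]:
    x,e=tri(p,q); print(n,np.round(x,3),round(e,4),"r",round(np.hypot(*x[:2]),3))
for n,c in(("scene",a),("side",b)):
    P,u,v=cloud(c)
    m=(P[:,0]>.35)&(P[:,0]<1)&(abs(P[:,1])<.5)&(P[:,2]>.012)&(P[:,2]<.25)
    g=np.zeros((400,640),np.uint8); g[v[m],u[m]]=255
    k,L,st,ce=cv2.connectedComponentsWithStats(g)
    I=L[v,u]
    for i in range(1,k):
        if st[i,4]>60:
            Q=P[(I==i)&m]; print(n,ce[i].round(),st[i,4],"med",np.median(Q,0).round(3),"min",Q.min(0).round(3),"max",Q.max(0).round(3))
print(read_state()["eef_rot"])
c=read_camera("wrist"); T=np.eye(4); s=read_state();T[:3,:3]=s["eef_rot"];T[:3,3]=s["tool_pos"]
print(np.round(np.linalg.inv(T)@c["extrinsics"],3),c["fov_y"])
```

```text
lidA [ 0.49  -0.279  0.022] 0.001 r 0.564
lidB [ 0.605 -0.235  0.017] 0.002 r 0.65
lidC [ 0.542 -0.395  0.02 ] 0.0022 r 0.671
hous [ 0.534 -0.077  0.109] 0.0035 r 0.539
cart [0.426 0.241 0.018] 0.0025 r 0.49
jar [0.752 0.055 0.102] 0.0006 r 0.754
jug [ 0.726  0.271 -0.001] 0.0041 r 0.775
tall [ 0.721 -0.334  0.189] 0.0072 r 0.795
short [ 0.384 -0.434  0.129] 0.004 r 0.58
scene [207. 194.] 653 med [ 0.406 -0.434  0.08 ] min [ 0.367 -0.468  0.012] max [ 0.422 -0.404  0.142]
scene [401. 186.] 240 med [0.44  0.233 0.032] min [0.389 0.195 0.012] max [0.472 0.292 0.046]
scene [319. 206.] 1116 med [ 0.555 -0.083  0.079] min [ 0.478 -0.154  0.012] max [ 0.585 -0.003  0.108]
scene [446. 226.] 2023 med [0.754 0.252 0.087] min [0.668 0.201 0.012] max [0.782 0.336 0.133]
scene [257. 217.] 333 med [ 0.503 -0.282  0.034] min [ 0.481 -0.315  0.012] max [ 0.528 -0.249  0.06 ]
scene [237. 248.] 1750 med [ 0.741 -0.339  0.098] min [ 0.532 -0.426  0.012] max [ 0.759 -0.3    0.202]
scene [275. 237.] 379 med [ 0.621 -0.237  0.033] min [ 0.573 -0.27   0.012] max [ 0.644 -0.202  0.06 ]
scene [381. 246.] 93
[... 472 characters left out ...]
[345. 274.] 720 med [ 0.603 -0.244  0.033] min [ 0.572 -0.272  0.012] max [ 0.639 -0.2    0.06 ]
side [296. 293.] 800 med [ 0.489 -0.294  0.033] min [ 0.456 -0.318  0.012] max [ 0.523 -0.249  0.06 ]
side [325. 333.] 987 med [ 0.539 -0.403  0.033] min [ 0.507 -0.428  0.012] max [ 0.574 -0.36   0.06 ]
side [243. 347.] 1810 med [ 0.386 -0.455  0.095] min [ 0.352 -0.47   0.012] max [ 0.415 -0.416  0.143]
[[-9.53013196e-01  3.02928667e-01 -2.67438070e-04]
 [ 3.02928741e-01  9.53012210e-01 -1.38006934e-03]
 [-1.63190819e-04 -1.39623897e-03 -9.99999012e-01]]
[[-0.001 -0.953 -0.304  0.083]
 [ 1.    -0.001 -0.     0.   ]
 [-0.    -0.304  0.953 -0.148]
 [ 0.     0.     0.     1.   ]] 60.27706128004428
```

Emit:
servo_tool([
  [[-0.68,-0.73,0,0,0,0,1],[-0.68,-0.73,0,0,0,0,1],[-0.68,-0.73,0,0,0,0,1],[-0.68,-0.73,0,0,0,0,1],[-0.68,-0.73,0,0,0,0,1],[-0.68,-0.73,0,0,0,0,1],[-0.68,-0.73,0,0,0,0,1],[-0.68,-0.73,0,0,0,0,1],[-0.68,-0.73,0.04,0,0,0,1],[-0.68,-0.73,0.04,0,0,0,1],[-0.68,-0.73,0.04,0,0,0,1],[-0.68,-0.73,0.04,0,0,0,1],[-0.68,-0.73,0.04,0,0,0,1],[-0.68,-0.73,0.04,0,0,0,1],[-0.68,-0.73,0.04,0,0,0,1]],
])

```text
t: 1.4
tool_pos: [0.4331, 0.2403, 0.2175]
eef_rot: [[-0.953, 0.304, -0.0], [0.304, 0.953, 0.0], [0.0, 0.0, -1.0]]
force: [-0.1, 0.4, 0.4]
grip_width: 0.997
grip_force: 0.0
```

Run:
```python
from h import *
import pickle
c=read_camera("wrist"); pickle.dump(c,open("w1.pkl","wb")); cv2.imwrite("pics/w1.png",c["color"])
s=read_state(); print(s["t"],s["tool_pos"],s["joint_positions"],s["force"])
P,u,v=cloud(c); m=(P[:,2]>.012)&(P[:,2]<.06)&(abs(P[:,0]-.43)<.1)&(abs(P[:,1]-.24)<.1)
print(m.sum(),P[m].min(0),P[m].max(0))
Q=P[m&(P[:,2]>.02)]
me,ev=cv2.PCACompute(Q[:,:2].astype(np.float32),None); print(me,ev)
t=(Q[:,:2]-me)@ev[0]; w=(Q[:,:2]-me)@ev[1]
for a in np.arange(-.06,.06,.008):
    k=(t>=a)&(t<a+.008)
    if k.sum()>3: print(round(a,3),k.sum(),w[k].min().round(4),w[k].max().round(4),Q[k,2].max().round(4),np.median(Q[k,2]).round(4))
```

```text
1.45 [0.43281524 0.24111813 0.21749796] [-36.20928663  20.31882168   0.71131869 122.50267514  -0.45311017
  37.16296216  37.24444291] [-0.34484882  0.17345469 -0.02388727]
3886 [0.38556467 0.19519311 0.01205705] [0.47107726 0.29416834 0.04673128]
[[0.4251296  0.24516332]] [[-0.5637989  0.8259121]
 [ 0.8259121  0.5637989]]
-0.052 141 -0.0196 0.024 0.0467 0.043
-0.044 383 -0.0197 0.0243 0.0465 0.0405
-0.036 298 -0.0176 0.0216 0.0438 0.0393
-0.028 307 -0.0183 0.0222 0.0442 0.0397
-0.02 289 -0.0178 0.0212 0.0442 0.0392
-0.012 334 -0.0186 0.0218 0.0452 0.0394
-0.004 320 -0.0186 0.0215 0.044 0.0396
0.004 327 -0.0185 0.0207 0.0436 0.0393
0.012 329 -0.0207 0.0228 0.0463 0.0401
0.02 382 -0.0207 0.0234 0.0463 0.0297
0.028 285 -0.0161 0.0179 0.031 0.0287
0.036 291 -0.0162 0.0179 0.0308 0.0287
0.044 178 -0.0161 0.0173 0.0306 0.0281
```

View pics/w1.png

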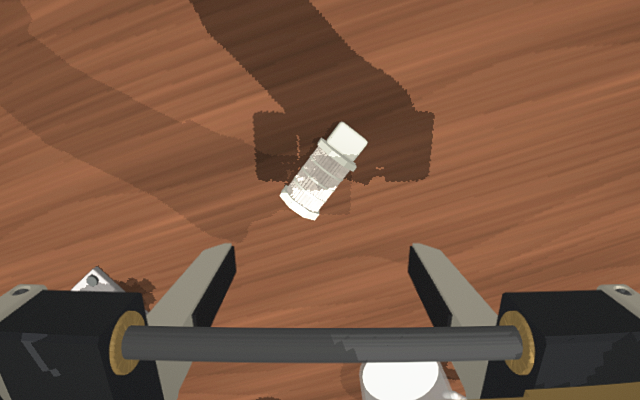

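The wrist view shows the cartridge at about (325,170): lower cap at (300,205), fin at (345,140). Its depths match the sizes given (44 mm caps, flat fin at 28 mm, about 96 mm long), so the fin points at about 125° in world. I'll pick it with the hand tilted 38° towards the fin.

```bash
cat >> h.py <<'E'
from scipy.spatial.transform import Rotation as Ro
def go(pos,R,p0=None,R0=None):
    s=read_state(); p0=np.array(s["tool_pos"] if p0 is None else p0); R0=np.array(s["eef_rot"] if R0 is None else R0)
    d=R0.T@(np.array(pos)-p0)/.5; w=Ro.from_matrix(R0.T@R).as_rotvec()/np.pi
    print("cmd",d.round(4),w.round(4),"rows>=",round(max(np.linalg.norm(d)*.5/.0417,np.linalg.norm(w)*180/7.16),1))
def pose(az,th):
    "closing axis horizontal at az-90; wrist tilted th from vertical toward azimuth az"
    a,t=np.radians([az,th]); z=-np.array([np.sin(t)*np.cos(a),np.sin(t)*np.sin(a),np.cos(t)])
    y=np.array([np.sin(a),-np.cos(a),0]); return np.c_[np.cross(y,z),y,z]
E
python3 - <<'E'
from h import *
R=pose(125.3,38); g=np.array([.4299,.2412,.022])
go(g-R[:,2]*.10,R)
print(R)
E
```

```text
cmd [0.1037 0.0726 0.2335] [ 0.0685 -0.2037  0.1985] rows>= 7.4
[[-0.45535802  0.81613759  0.35576468]
 [ 0.6431252   0.57785762 -0.50246447]
 [-0.61566148  0.         -0.78801075]]
```

Emit:
servo_tool([
  [[0.104,0.073,0.234,0.0685,-0.2037,0.1985,1],[0.104,0.073,0.234,0.0685,-0.2037,0.1985,1],[0.104,0.073,0.234,0.0685,-0.2037,0.1985,1],[0.104,0.073,0.234,0.0685,-0.2037,0.1985,1],[0.104,0.073,0.234,0.0685,-0.2037,0.1985,1],[0.104,0.073,0.234,0.0685,-0.2037,0.1985,1],[0.104,0.073,0.234,0.0685,-0.2037,0.1985,1],[0.104,0.073,0.234,0.0685,-0.2037,0.1985,1],[0.104,0.073,0.234,0.0685,-0.2037,0.1985,1],[0.104,0.073,0.234,0.0685,-0.2037,0.1985,1],[0.104,0.073,0.234,0.0685,-0.2037,0.1985,1],[0.104,0.073,0.234,0.0685,-0.2037,0.1985,1]],
])

```text
t: 2.45
tool_pos: [0.3942, 0.2907, 0.1005]
eef_rot: [[-0.457, 0.815, 0.355], [0.643, 0.579, -0.502], [-0.615, -0.001, -0.789]]
force: [0.3, -0.1, -0.1]
grip_width: 0.998
grip_force: 0.0
```

Run:
```python
from h import *
s=read_state(); print(s["t"],s["joint_positions"])
c=read_camera("wrist")
P,u,v=cloud(c); m=(P[:,2]>.012)&(P[:,2]<.06)&(abs(P[:,0]-.43)<.08)&(abs(P[:,1]-.24)<.08)
U=np.array([-.578,.816]);W=np.array([.816,.578]);me=[.4251,.2452]
Q=P[m]; t=(Q[:,:2]-me)@U; w=(Q[:,:2]-me)@W
print(t.min(),t.max())
for a in np.arange(-.056,.056,.016):
    k=(t>=a)&(t<a+.016)
    if k.sum()>3: print(round(a,3),k.sum(),np.percentile(w[k],[1,99]).round(4),np.percentile(Q[k,2],95).round(4))
R=pose(125.3,38); go(np.array([.4299,.2412,.022])-R[:,2]*.003,R)
b=read_camera("scene");P,u,v=cloud(b)
m=(P[:,0]<.6)&(P[:,1]>.35)&(P[:,2]>.02)&(P[:,2]<.3)&(P[:,0]>0)
Q=P[m];g=np.zeros((400,640),np.uint8); g[v[m],u[m]]=255
k,L,st,ce=cv2.connectedComponentsWithStats(g);I=L[v[m],u[m]]
for i in range(1,k):
  if st[i,4]>60: print(ce[i],Q[I==i].min(0).round(3),Q[I==i].max(0).round(3))
```

```text
2.45 [-91.51979196  49.05836387  43.43317436 126.96046424   8.38283689
  28.11770235 -28.02229065]
-0.047732760283034664 0.050460281153768285
-0.056 214 [-0.0204  0.0228] 0.0453
-0.04 688 [-0.0203  0.023 ] 0.0443
-0.024 544 [-0.0185  0.0209] 0.043
-0.008 571 [-0.0175  0.0205] 0.0428
0.008 1722 [-0.0202  0.0229] 0.0449
0.024 722 [-0.0152  0.018 ] 0.0297
0.04 1115 [-0.015   0.0178] 0.0293
cmd [0.0016 0.0012 0.1926] [-0.0003 -0.0006  0.    ] rows>= 2.3
[544.20601852 123.72273663] [0.    0.691 0.02 ] [0.396 1.633 0.183]
[439.03057325 121.0343949 ] [0.295 0.35  0.133] [0.455 0.448 0.3  ]
```

Emit:
servo_tool([
  [[0.0015,0.001,0.07,0,0,0,1],[0.0015,0.001,0.12,0,0,0,1],[0.0015,0.001,0.165,0,0,0,0.9],[0.0015,0.001,0.192,0,0,0,0.7],[0.0015,0.001,0.192,0,0,0,0.5],[0.0015,0.001,0.192,0,0,0,0.2],[0.0015,0.001,0.192,0,0,0,0.2],[0.0015,0.001,0.192,0,0,0,0.2],[0.0015,0.001,0.192,0,0,0,0.2],[0.0015,0.001,0.192,0,0,0,0.2],[0.0015,0.001,0.192,0,0,0,0.2]],
], grip_force=25)

```text
t: 3.47
tool_pos: [0.4286, 0.2436, 0.0247]
eef_rot: [[-0.455, 0.816, 0.356], [0.643, 0.577, -0.503], [-0.616, 0.0, -0.788]]
force: [-2.6, 2.2, 6.0]
grip_width: 0.426
grip_force: 25.0
```

Emit:
servo_tool([
  [[-0.03,0,-0.04,0,0,0,0.2],[-0.09,0,-0.11,0,0,0,0.2],[-0.148,0,-0.189,0,0,0,0.2],[-0.148,0,-0.189,0,0,0,0.2],[-0.148,0,-0.189,0,0,0,0.2]],
])

```text
t: 3.88
tool_pos: [0.4293, 0.2439, 0.1468]
eef_rot: [[-0.453, 0.817, 0.357], [0.646, 0.577, -0.499], [-0.614, 0.004, -0.789]]
force: [0.9, -0.9, -1.7]
grip_width: 0.43
grip_force: 25.0
```

Run:
```python
from h import *
s=read_state(); print(s["joint_positions"],s["grip_width"])
go([.44,.44,.17],pose(60,-52)); go([.44,.44,.17],pose(60,-7))
```

```text
[-88.40693124  44.38682797  47.62321272 128.50422934  12.43716726
  27.70478337 -24.13236351] 0.4302259693674642
cmd [ 0.2153  0.2439 -0.225 ] [-0.0477  0.4389  0.3953] rows>= 14.9
cmd [ 0.2153  0.2439 -0.225 ] [0.0998 0.2205 0.3572] rows>= 10.8
```

Emit:
servo_tool([
  [[0.215,0.244,-0.225,0.1,0.22,0.357,0.2],[0.215,0.244,-0.225,0.1,0.22,0.357,0.2],[0.215,0.244,-0.225,0.1,0.22,0.357,0.2],[0.215,0.244,-0.225,0.1,0.22,0.357,0.2],[0.215,0.244,-0.225,0.1,0.22,0.357,0.2],[0.215,0.244,-0.225,0.1,0.22,0.357,0.2],[0.215,0.244,-0.225,0.1,0.22,0.357,0.2],[0.215,0.244,-0.225,0.1,0.22,0.357,0.2],[0.215,0.244,-0.225,0.1,0.22,0.357,0.2],[0.215,0.244,-0.225,0.1,0.22,0.357,0.2],[0.215,0.244,-0.225,-0.0477,0.4389,0.3953,0.2],[0.215,0.244,-0.225,-0.0477,0.4389,0.3953,0.2],[0.215,0.244,-0.225,-0.0477,0.4389,0.3953,0.2],[0.215,0.244,-0.225,-0.0477,0.4389,0.3953,0.2],[0.215,0.244,-0.225,-0.0477,0.4389,0.3953,0.2],[0.215,0.244,-0.225,-0.0477,0.4389,0.3953,0.2],[0.215,0.244,-0.225,-0.0477,0.4389,0.3953,0.2],[0.215,0.244,-0.225,-0.0477,0.4389,0.3953,0.2],[0.215,0.244,-0.225,-0.0477,0.4389,0.3953,0.2],[0.215,0.244,-0.225,-0.0477,0.4389,0.3953,0.2]],
])

```text
t: 5.55
tool_pos: [0.4933, 0.4388, 0.2637]
eef_rot: [[0.388, 0.897, 0.21], [0.693, -0.434, 0.576], [0.608, -0.078, -0.79]]
force: [0.3, -0.2, -1.3]
grip_width: 0.429
grip_force: 25.0
```

Run:
```python
from h import *
s=read_state(); print(s["joint_positions"],s["grip_width"])
go([.44,.44,.17],pose(60,-52)); go([.44,.44,.05],pose(60,-52))
c=read_camera("scene"); 
x,y=proj(c,[.44,.44,.17])[0].astype(int); print(x,y)
cv2.imwrite("pics/st1.png",cv2.resize(c["color"][y-90:y+90,x-120:min(x+120,640)],None,fx=2.5,fy=2.5))
```

```text
[-13.63308108  24.96111084 -32.11568927 122.10474776 -59.88137143
   6.04336713  -8.52875073] 0.42892634434775173
cmd [-0.1536 -0.0821  0.127 ] [-0.0341  0.0811 -0.001 ] rows>= 2.6
cmd [-0.2994 -0.0634  0.3167] [-0.0341  0.0811 -0.001 ] rows>= 5.3
461 144
```

View pics/st1.png

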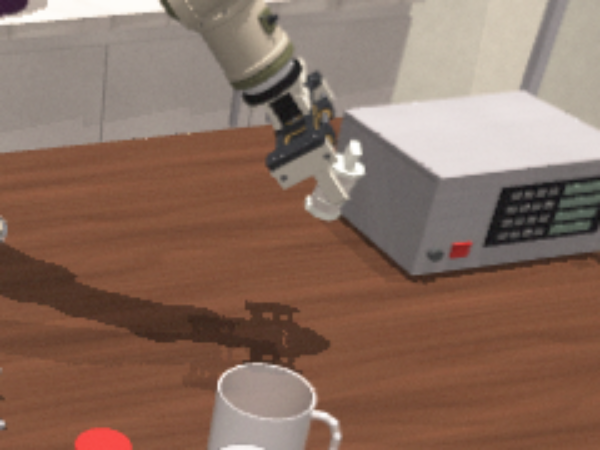

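The arm ran into its j5 and j6 limits with the hand pointing outward. The cartridge is held fin-up but tilted, at crop pixel (335,180). I'll go back and stand it up with the hand pointing inward, where j6 has room.

Run:
```python
from h import *
go([.43,.34,.24],pose(125,0))
```

```text
cmd [-0.2168 -0.0287 -0.1008] [ 0.0903 -0.2019 -0.3338] rows>= 10.1
```

Emit:
servo_tool([
  [[-0.217,-0.029,-0.101,0.09,-0.202,-0.334,0.2],[-0.217,-0.029,-0.101,0.09,-0.202,-0.334,0.2],[-0.217,-0.029,-0.101,0.09,-0.202,-0.334,0.2],[-0.217,-0.029,-0.101,0.09,-0.202,-0.334,0.2],[-0.217,-0.029,-0.101,0.09,-0.202,-0.334,0.2],[-0.217,-0.029,-0.101,0.09,-0.202,-0.334,0.2],[-0.217,-0.029,-0.101,0.09,-0.202,-0.334,0.2],[-0.217,-0.029,-0.101,0.09,-0.202,-0.334,0.2],[-0.217,-0.029,-0.101,0.09,-0.202,-0.334,0.2],[-0.217,-0.029,-0.101,0.09,-0.202,-0.334,0.2],[-0.217,-0.029,-0.101,0.09,-0.202,-0.334,0.2],[-0.217,-0.029,-0.101,0.09,-0.202,-0.334,0.2],[-0.217,-0.029,-0.101,0.09,-0.202,-0.334,0.2]],
])

```text
t: 6.68
tool_pos: [0.4269, 0.3415, 0.2388]
eef_rot: [[-0.575, 0.818, -0.001], [0.818, 0.575, -0.002], [-0.001, -0.002, -1.0]]
force: [-0.2, 0.6, -0.7]
grip_width: 0.429
grip_force: 25.0
```

Run:
```python
from h import *
s=read_state(); print(s["joint_positions"],s["grip_width"])
go([.38,.36,.20],pose(195,-52))
```

```text
[-43.96823906  22.08106369  -0.90302528 114.96007214   0.56762817
  43.07849568 -10.11517801] 0.42922052756435786
cmd [ 0.0843 -0.0552  0.0775] [ 0.1749  0.2512 -0.3603] rows>= 11.9
```

Emit:
servo_tool([
  [[0.084,-0.055,0.078,0.175,0.251,-0.36,0.2],[0.084,-0.055,0.078,0.175,0.251,-0.36,0.2],[0.084,-0.055,0.078,0.175,0.251,-0.36,0.2],[0.084,-0.055,0.078,0.175,0.251,-0.36,0.2],[0.084,-0.055,0.078,0.175,0.251,-0.36,0.2],[0.084,-0.055,0.078,0.175,0.251,-0.36,0.2],[0.084,-0.055,0.078,0.175,0.251,-0.36,0.2],[0.084,-0.055,0.078,0.175,0.251,-0.36,0.2],[0.084,-0.055,0.078,0.175,0.251,-0.36,0.2],[0.084,-0.055,0.078,0.175,0.251,-0.36,0.2],[0.084,-0.055,0.078,0.175,0.251,-0.36,0.2],[0.084,-0.055,0.078,0.175,0.251,-0.36,0.2],[0.084,-0.055,0.078,0.175,0.251,-0.36,0.2],[0.084,-0.055,0.078,0.175,0.251,-0.36,0.2],[0.084,-0.055,0.078,0.175,0.251,-0.36,0.2]],
])

```text
t: 7.93
tool_pos: [0.3809, 0.3595, 0.2007]
eef_rot: [[-0.598, -0.257, -0.759], [-0.156, 0.966, -0.204], [0.786, -0.003, -0.618]]
force: [-0.1, -0.7, -1.6]
grip_width: 0.426
grip_force: 25.0
```

Run:
```python
from h import *
s=read_state(); print(s["joint_positions"],s["grip_width"])
go([.38,.36,.055],pose(195,-52))
c=read_camera("side"); 
x,y=proj(c,[.38,.36,.2])[0].astype(int); print(x,y)
x=max(x,100);y=max(y,80)
cv2.imwrite("pics/st2.png",cv2.resize(c["color"][y-80:y+80,x-100:x+100],None,fx=3,fy=3,interpolation=2))
# bottom of the held cartridge from depth
P,u,v=cloud(c); m=(np.hypot(P[:,0]-.38,P[:,1]-.36)<.035)&(P[:,2]>.1)&(P[:,2]<.3)
print(P[m].min(0),P[m].max(0))
```

```text
[-21.61401073  48.90151393 -29.57565632  92.0579584   -5.84956608
  87.77050863  56.18888046] 0.4255361360747292
cmd [-0.228   0.0025  0.1813] [-0.0001  0.001  -0.0013] rows>= 3.5
242 96
[0.35547524 0.32529856 0.15636902] [0.40957181 0.39300984 0.25662394]
```

View pics/st2.png

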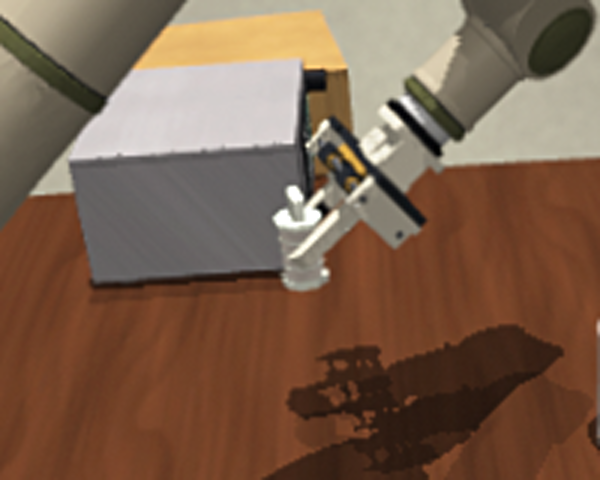

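The cartridge hangs upright in the hand at crop pixel (303,240), fin up, with its lower end 44 mm below the TCP as expected. Lowering it to the bench.

Emit:
servo_tool([
  [[-0.06,0.001,0.048,0,0,0,0.2],[-0.12,0.001,0.095,0,0,0,0.2],[-0.18,0.002,0.143,0,0,0,0.2],[-0.22,0.002,0.175,0,0,0,0.2],[-0.231,0.0025,0.184,0,0,0,0.2],[-0.236,0.0025,0.187,0,0,0,0.2],[-0.24,0.0025,0.19,0,0,0,0.2],[-0.243,0.0025,0.192,0,0,0,0.2],[-0.243,0.0025,0.192,0,0,0,0.2]],
])

```text
t: 8.73
tool_pos: [0.3807, 0.3613, 0.0472]
eef_rot: [[-0.598, -0.261, -0.758], [-0.16, 0.965, -0.206], [0.786, -0.001, -0.619]]
force: [-0.7, 0.4, -0.7]
grip_width: 0.426
grip_force: 25.0
```

Emit:
servo_tool([
  [[-0.0016,0,0.0012,0,0,0,0.2],[-0.0032,0,0.0025,0,0,0,0.2],[-0.0045,0,0.0035,0,0,0,0.2],[-0.0045,0,0.0035,0,0,0,0.2]],
])

```text
t: 9.07
tool_pos: [0.3802, 0.3608, 0.0431]
eef_rot: [[-0.596, -0.261, -0.759], [-0.16, 0.965, -0.207], [0.787, -0.002, -0.617]]
force: [0.6, -0.5, -1.5]
grip_width: 0.43
grip_force: 25.0
```

Emit:
servo_tool([
  [[-0.0016,0,0.0012,0,0,0,0.2],[-0.0032,0,0.0025,0,0,0,0.2],[-0.0032,0,0.0025,0,0,0,0.2],[-0.0032,0,0.0025,0,0,0,0.2]],
])

```text
t: 9.4
tool_pos: [0.3802, 0.3608, 0.0429]
eef_rot: [[-0.595, -0.261, -0.76], [-0.16, 0.965, -0.207], [0.788, -0.002, -0.616]]
force: [3.6, -1.6, 12.8]
grip_width: 0.43
grip_force: 25.0
```

Emit:
servo_tool([
  [[0.0025,0,-0.002,0,0,0,0.43],[0.0025,0,-0.002,0,0,0,0.48],[0.0025,0,-0.002,0,0,0,0.6],[0.0025,0,-0.002,0,0,0,0.8],[0.0025,0,-0.002,0,0,0,1],[0.0025,0,-0.002,0,0,0,1],[0.0025,0,-0.05,0,0,0,1],[0.0025,0,-0.12,0,0,0,1],[0.0025,0,-0.2,0,0,0,1],[0.0025,0,-0.28,0,0,0,1],[0.0025,0,-0.34,0,0,0,1],[0.0025,0,-0.34,0,0,0,1]],
])

```text
t: 10.4
tool_pos: [0.513, 0.3972, 0.1499]
eef_rot: [[-0.601, -0.258, -0.756], [-0.161, 0.966, -0.202], [0.783, 0.0, -0.623]]
force: [-0.1, 0.5, -0.3]
grip_width: 0.998
grip_force: 0.0
```

```bash
cat >> h.py <<'E'
def circ(xy):
    A=np.c_[2*xy,np.ones(len(xy))]; s=np.linalg.lstsq(A,(xy**2).sum(1),rcond=None)[0]
    return s[:2],np.sqrt(s[2]+s[:2]@s[:2])
def down(azy):
    a=np.radians(azy); y=np.array([np.cos(a),np.sin(a),0]); z=np.array([0,0,-1.]); return np.c_[np.cross(y,z),y,z]
E
python3 - <<'E'
from h import *
for n in ["wrist","scene","side"]:
    c=read_camera(n); P,u,v=cloud(c)
    m=(np.hypot(P[:,0]-.375,P[:,1]-.36)<.05)&(P[:,2]>.012)&(P[:,2]<.105)
    Q=P[m]; print(n,m.sum(),Q.min(0).round(4),Q.max(0).round(4))
    f=Q[Q[:,2]>.076]
    if len(f)>10:
        me,ev=cv2.PCACompute(f[:,:2].astype(np.float32),None); t=(f[:,:2]-me)@ev.T
        print(" fin",me,np.degrees(np.arctan2(ev[0,1],ev[0,0])),np.ptp(t,0),f.min(0),f.max(0))
s=read_state();print(s["tool_pos"],s["t"])
go([.365,.356,.25],down(20));go([.365,.356,.25],down(105-90))
E
```

```text
wrist 3083 [0.3625 0.3371 0.012 ] [0.4044 0.3835 0.0977]
 fin [[0.383673   0.36095715]] 105.04523 [0.03392539 0.01254179] [0.37233699 0.34350793 0.07602108] [0.38999942 0.37708673 0.09771638]
scene 234 [0.3566 0.3349 0.0137] [0.4022 0.381  0.0966]
 fin [[0.38237724 0.35694808]] 101.53786 [0.03548137 0.01367889] [0.37184686 0.34049662 0.076079  ] [0.38889024 0.37545395 0.09662476]
side 297 [0.3546 0.3331 0.0123] [0.3996 0.3784 0.1026]
 fin [[0.37786973 0.35317636]] 108.18956 [0.03897423 0.01458269] [0.36850683 0.33824539 0.07670375] [0.3863252  0.37687742 0.10255684]
[0.50759005 0.39547803 0.1461126 ] 10.55
cmd [ 0.346  -0.002   0.1051] [-0.2139 -0.2317  0.4375] rows>= 13.6
cmd [ 0.346  -0.002   0.1051] [-0.2262 -0.2246  0.4628] rows>= 14.1
```

Run:
```python
from h import *
go([.381,.36,.21],down(15))
```

```text
cmd [ 0.2626 -0.0025  0.1284] [-0.2262 -0.2246  0.4628] rows>= 14.1
```

Emit:
servo_tool([
  [[0.12,0,-0.095,-0.226,-0.225,0.463,1],[0.12,0,-0.095,-0.226,-0.225,0.463,1],[0.12,0,-0.095,-0.226,-0.225,0.463,1],[0.12,0,-0.095,-0.226,-0.225,0.463,1],[0.12,0,-0.095,-0.226,-0.225,0.463,1],[0.12,0,-0.095,-0.226,-0.225,0.463,1],[0.12,0,-0.095,-0.226,-0.225,0.463,1],[0.12,0,-0.095,-0.226,-0.225,0.463,1],[0.12,0,-0.095,-0.226,-0.225,0.463,1],[0.263,-0.002,0.128,-0.226,-0.225,0.463,1],[0.263,-0.002,0.128,-0.226,-0.225,0.463,1],[0.263,-0.002,0.128,-0.226,-0.225,0.463,1],[0.263,-0.002,0.128,-0.226,-0.225,0.463,1],[0.263,-0.002,0.128,-0.226,-0.225,0.463,1],[0.263,-0.002,0.128,-0.226,-0.225,0.463,1],[0.263,-0.002,0.128,-0.226,-0.225,0.463,1],[0.263,-0.002,0.128,-0.226,-0.225,0.463,1],[0.263,-0.002,0.128,-0.226,-0.225,0.463,1]],
])

```text
t: 12.05
tool_pos: [0.3826, 0.3599, 0.2103]
eef_rot: [[-0.259, 0.966, 0.0], [0.966, 0.259, -0.001], [-0.001, 0.0, -1.0]]
force: [-0.9, -0.8, -0.2]
grip_width: 0.999
grip_force: 0.0
```

Run:
```python
from h import *
s=read_state(); print(s["joint_positions"])
c=read_camera("wrist"); P,u,v=cloud(c)
m=(np.hypot(P[:,0]-.381,P[:,1]-.36)<.04)&(P[:,2]>.012)&(P[:,2]<.105)
Q=P[m]; f=Q[Q[:,2]>.088]
r=cv2.minAreaRect(f[:,:2].astype(np.float32)*1000); print(len(f),r,f[:,2].max())
k=Q[(Q[:,2]>.06)&(Q[:,2]<.075)]; print(len(k),k.min(0),k.max(0))
ctr=np.array(r[0])/1000
go([ctr[0],ctr[1],.092],down(15))
```

```text
[-53.0633918   22.85453376   4.88937173 119.53664961  -3.02322451
  37.75129607 -31.13865292]
602 ((379.67169189453125, 360.2882995605469), (11.461197853088379, 33.33263397216797), 15.028180122375488) 0.09833973953980951
1476 [0.35632848 0.33635099 0.06571048] [0.40299623 0.38336551 0.07499625]
cmd [ 0.0031 -0.006   0.2366] [ 0.0001  0.0003 -0.0003] rows>= 2.8
```

Emit:
servo_tool([
  [[0.003,-0.006,0.08,0,0,0,0.8],[0.003,-0.006,0.15,0,0,0,0.6],[0.003,-0.006,0.21,0,0,0,0.5],[0.003,-0.006,0.235,0,0,0,0.4],[0.003,-0.006,0.235,0,0,0,0.2],[0.003,-0.006,0.235,0,0,0,0],[0.003,-0.006,0.235,0,0,0,0],[0.003,-0.006,0.235,0,0,0,0],[0.003,-0.006,0.235,0,0,0,0],[0.003,-0.006,0.235,0,0,0,0],[0.003,-0.006,0.235,0,0,0,0]],
], grip_force=30)

```text
t: 13.02
tool_pos: [0.3788, 0.3614, 0.094]
eef_rot: [[-0.259, 0.966, 0.003], [0.966, 0.259, 0.0], [-0.0, 0.003, -1.0]]
force: [0.1, -0.5, -0.4]
grip_width: 0.262
grip_force: 0.0
```

Still closing; give it more time.

Emit:
servo_tool([
  [[0,0,0,0,0,0,0],[0,0,0,0,0,0,0],[0,0,0,0,0,0,0],[0,0,0,0,0,0,0]],
])

```text
t: 13.35
tool_pos: [0.3786, 0.3612, 0.0934]
eef_rot: [[-0.258, 0.966, 0.002], [0.966, 0.258, -0.001], [-0.001, 0.002, -1.0]]
force: [-0.4, -0.7, 2.5]
grip_width: 0.123
grip_force: 30.0
```

Run:
```python
from h import *
s=read_state();print(s["tool_pos"],s["grip_width"],s["grip_force"],s["joint_positions"])
go([.40,.12,.235],down(15))
```

```text
[0.37860293 0.36118729 0.09342241] 0.12323551136935239 29.989560842514038 [-52.0536724   33.36444025   3.04850921 124.96949409  -4.25987335
  21.71612737 -30.57171609]
cmd [-0.4773 -0.0829 -0.2828] [ 0.0005  0.0003 -0.0001] rows>= 6.7
```

Emit:
servo_tool([
  [[0,0,-0.03,0,0,0,0],[0,0,-0.1,0,0,0,0],[0,0,-0.18,0,0,0,0],[0,0,-0.26,0,0,0,0],[-0.07,0,-0.34,0,0,0,0],[-0.14,0,-0.41,0,0,0,0],[-0.9,0.05,-0.41,0,0,0,0],[-0.9,0.05,-0.41,0,0,0,0],[-0.9,0.05,-0.41,0,0,0,0],[-0.9,0.05,-0.41,0,0,0,0],[-0.9,0.05,-0.41,0,0,0,0],[-0.9,0.05,-0.41,0,0,0,0],[-0.9,0.05,-0.41,0,0,0,0],[-0.9,0.05,-0.41,0,0,0,0],[-0.9,0.05,-0.41,0,0,0,0],[-0.9,0.05,-0.41,0,0,0,0],[-0.9,0.05,-0.41,0,0,0,0]],
])

```text
t: 14.77
tool_pos: [0.5194, -0.0723, 0.2989]
eef_rot: [[-0.252, 0.968, 0.003], [0.968, 0.252, -0.003], [-0.003, 0.002, -1.0]]
force: [-0.2, 0.6, -1.7]
grip_width: 0.126
grip_force: 30.0
```

Run:
```python
from h import *
s=read_state();print(s["tool_pos"],s["grip_width"],s["grip_force"],s["joint_positions"])
go([.555,-.157,.30],down(15))
```

```text
[ 0.51943058 -0.07232303  0.29894475] 0.12607338241249516 29.98523712158203 [-10.9277378   16.62485466  16.28256127 114.47924664  -5.85476972
  49.51382145  23.08525772]
cmd [-0.1818  0.0262 -0.0014] [ 0.0006  0.0011 -0.0023] rows>= 2.2
```

Emit:
servo_tool([
  [[-0.08,0.026,0,0,0,0,0],[-0.182,0.026,0,0,0,0,0],[-0.182,0.026,0,0,0,0,0],[-0.182,0.026,0,0,0,0,0],[-0.182,0.026,0,0,0,0,0]],
])

```text
t: 15.18
tool_pos: [0.5542, -0.151, 0.2984]
eef_rot: [[-0.258, 0.966, 0.0], [0.966, 0.258, -0.0], [-0.0, 0.0, -1.0]]
force: [-0.7, 0.7, -1.2]
grip_width: 0.129
grip_force: 30.0
```

Run:
```python
from h import *
import pickle
s=read_state();print(s["tool_pos"])
c=read_camera("wrist");pickle.dump(c,open("w2.pkl","wb")); cv2.imwrite("pics/w2.png",c["color"])
P,u,v=cloud(c)
H=np.array([.534,-.085])
for lo,hi in((.099,.111),(.015,.024),(.074,.08),(.088,.098),(.006,.014),(.055,.074)):
    m=(np.hypot(*(P[:,:2]-H).T)<.09)&(P[:,2]>lo)&(P[:,2]<hi); Q=P[m]
    print(lo,m.sum(),Q.min(0).round(4) if m.sum() else "",Q.max(0).round(4) if m.sum() else "",np.median(Q,0) if m.sum() else "")
```

```text
[ 0.55423441 -0.15098147  0.29837033]
0.099 3704 [ 0.4834 -0.1291  0.099 ] [ 0.5829 -0.0291  0.1078] [ 0.53287052 -0.07235339  0.10467656]
0.015 2238 [ 0.4655 -0.1406  0.0151] [ 0.6008 -0.0168  0.024 ] [ 0.53349588 -0.07701766  0.02073732]
0.074 394 [ 0.5019 -0.1366  0.074 ] [ 0.5747 -0.0136  0.0799] [ 0.53161199 -0.07916991  0.07572971]
0.088 1808 [ 0.4886 -0.1154  0.088 ] [ 0.5771 -0.0423  0.098 ] [ 0.53060302 -0.07796478  0.09644582]
0.006 394 [ 0.4602 -0.1468  0.007 ] [ 0.6062 -0.0121  0.014 ] [ 0.56092173 -0.0581068   0.01039995]
0.055 1230 [ 0.4915 -0.1536  0.055 ] [ 0.5753 -0.0043  0.074 ] [ 0.52517665 -0.06664932  0.06633282]
```

View pics/w2.png

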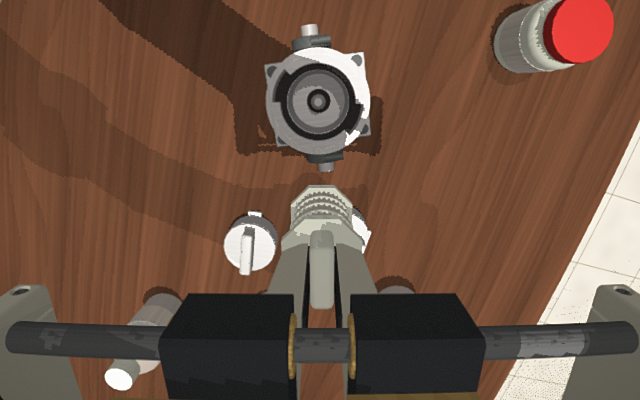

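The wrist view shows the housing mouth at (318,103) with the standpipe in its middle, ports at (309,30) and (327,165), the held cartridge at (322,230), and the nearest lid (A) at (250,245).

Run:
```python
from h import *
import pickle
c=pickle.load(open("w2.pkl","rb")); P,u,v=cloud(c)
H=np.array([.5332,-.0791])
m=(P[:,2]>.1)&(P[:,2]<.108); r=np.hypot(*(P[:,:2]-H).T); Q=P[m&(r<.06)]
a=np.arctan2(Q[:,1]-H[1],Q[:,0]-H[0]);rr=np.hypot(*(Q[:,:2]-H).T)
out=[Q[(np.digitize(a,np.linspace(-np.pi,np.pi,73))==i)] for i in range(1,73)]
out=np.array([q[np.argmax(np.hypot(*(q[:,:2]-H).T))][:2] for q in out if len(q)])
print("collar",circ(out),len(out))
inn=[(i*5-180+2.5,rr[np.digitize(a,np.linspace(-np.pi,np.pi,73))==i+1].min().round(4)*1000) for i in range(72) if (np.digitize(a,np.linspace(-np.pi,np.pi,73))==i+1).any()]
print("inner",inn)
s=P[(r<.012)&(P[:,2]>.06)&(P[:,2]<.085)]; print("pipe",s.mean(0),np.median(s,0),len(s),s[:,2].max())
pt=P[(r>.062)&(r<.085)&(P[:,2]>.035)&(P[:,2]<.09)]
A=np.degrees(np.arctan2(pt[:,1]-H[1],pt[:,0]-H[0])); print("ports",np.median(A[A>0]),np.median(A[A<0]),len(pt))
f=P[(r<.12)&(P[:,2]>.007)&(P[:,2]<.014)]; print(cv2.minAreaRect(f[:,:2].astype(np.float32)*1000))
# held cartridge
k=P[(np.hypot(P[:,0]-.554,P[:,1]+.151)<.05)&(P[:,2]>.19)&(P[:,2]<.275)]
ax=np.array([-.258,.966]);ay=np.array([.966,.258]);d=k[:,:2]-[.5542,-.151]
for lo in np.arange(.195,.275,.01):
    q=(k[:,2]>=lo)&(k[:,2]<lo+.01)
    if q.sum()>5: print(lo.round(3),q.sum(),(d[q]@ax).max().round(4),(d[q]@ay).min().round(4),(d[q]@ay).max().round(4))
```

```text
collar (array([ 0.53306897, -0.07890044]), np.float64(0.04987627808049553)) 72
inner [(-177.5, np.float64(44.4)), (-172.5, np.float64(44.3)), (-167.5, np.float64(44.1)), (-162.5, np.float64(36.900000000000006)), (-157.5, np.float64(36.8)), (-152.5, np.float64(36.8)), (-147.5, np.float64(36.5)), (-142.5, np.float64(36.4)), (-137.5, np.float64(36.5)), (-132.5, np.float64(36.4)), (-127.5, np.float64(36.3)), (-122.5, np.float64(36.3)), (-117.5, np.float64(36.3)), (-112.5, np.float64(36.2)), (-107.5, np.float64(36.1)), (-102.5, np.float64(36.3)), (-97.5, np.float64(36.1)), (-92.5, np.float64(36.1)), (-87.5, np.float64(36.0)), (-82.5, np.float64(36.3)), (-77.5, np.float64(36.2)), (-72.5, np.float64(35.9)), (-67.5, np.float64(36.2)), (-62.5, np.float64(36.0)), (-57.5, np.float64(36.1)), (-52.5, np.float64(36.1)), (-47.5, np.float64(36.2)), (-42.5, np.float64(36.0)), (-37.5, np.float64(36.1)), (-32.5, np.float64(36.1)), (-27.5, np.float64(43.6)), (-22.5, np.float64(43.5)), (-17.5, np.float64(43.6)), (-12.5, np.float64(43.7)), (-7.5, np.float64(43.7)), (-2.5, np.float64(43.7)), (2.5, np.float
[... 754 characters left out ...]
, np.float64(37.0)), (147.5, np.float64(37.0)), (152.5, np.float64(44.699999999999996)), (157.5, np.float64(44.5)), (162.5, np.float64(44.6)), (167.5, np.float64(44.5)), (172.5, np.float64(44.4)), (177.5, np.float64(44.5))]
pipe [ 0.53307696 -0.07869857  0.07459278] [ 0.53306706 -0.07865515  0.07463421] 164 0.08028047853787118
ports 112.65946367766003 -69.00447163220008 615
((533.3927001953125, -79.00904846191406), (120.93973541259766, 99.44043731689453), 22.120166778564453)
0.205 589 0.0208 -0.0205 0.0233
0.215 127 0.0206 -0.0176 0.0191
0.225 313 0.019 -0.0181 0.0217
0.235 308 0.0191 -0.0183 0.0218
0.245 140 0.0187 -0.0165 0.02
0.255 241 0.0194 -0.0168 0.0199
0.265 405 0.0209 -0.0204 0.0234
```

Housing: axis at (0.5332, -0.0788), yaw 22°. The collar radius, lip, gaps, ports and foot all match the sizes given. Moving the cartridge over it.

Run:
```python
from h import *
go([.5317,-.0779,.20],down(15))
```

```text
cmd [ 0.151  -0.0063  0.197 ] [ 0.0002 -0.0001  0.0001] rows>= 3.0
```

Emit:
servo_tool([
  [[0.07,-0.006,0,0,0,0,0],[0.14,-0.006,0,0,0,0,0],[0.151,-0.006,0,0,0,0,0],[0.151,-0.006,0.08,0,0,0,0],[0.151,-0.006,0.15,0,0,0,0],[0.151,-0.006,0.197,0,0,0,0],[0.151,-0.006,0.197,0,0,0,0],[0.151,-0.006,0.197,0,0,0,0]],
])

```text
t: 15.9
tool_pos: [0.5318, -0.078, 0.2]
eef_rot: [[-0.26, 0.966, -0.001], [0.966, 0.26, -0.0], [0.0, -0.001, -1.0]]
force: [0.6, 0.3, -1.3]
grip_width: 0.123
grip_force: 30.0
```

Run:
```python
from h import *
s=read_state();print(s["tool_pos"],s["force"]);go([.5317,-.0779,.15],down(15))
```

```text
[ 0.53181337 -0.07798775  0.20002769] [ 0.56340082  0.32589567 -1.25504571]
cmd [ 2.000e-04 -1.000e-04  1.001e-01] [-0.0003 -0.      0.0005] rows>= 1.2
```

Emit:
servo_tool([
  [[0,0,0.025,0,0,0,0],[0,0,0.045,0,0,0,0],[0,0,0.06,0,0,0,0],[0,0,0.075,0,0,0,0],[0,0,0.09,0,0,0,0],[0,0,0.1,0,0,0,0]],
])

```text
t: 16.4
tool_pos: [0.5325, -0.0794, 0.1499]
eef_rot: [[-0.259, 0.966, 0.001], [0.966, 0.259, -0.001], [-0.001, 0.001, -1.0]]
force: [-0.7, 0.5, -0.9]
grip_width: 0.13
grip_force: 30.0
```

Emit:
servo_tool([
  [[0,0,0.015,0,0,0,0],[0,0,0.03,0,0,0,0],[0,0,0.045,0,0,0,0],[0,0,0.058,0,0,0,0],[0,0,0.066,0,0,0,0],[0,0,0.07,0,0,0,0],[0,0,0.072,0,0,0,0],[0,0,0.073,0,0,0,0],[0,0,0.073,0,0,0,0]],
])

```text
t: 17.15
tool_pos: [0.5324, -0.0795, 0.1139]
eef_rot: [[-0.258, 0.966, 0.001], [0.966, 0.258, -0.001], [-0.001, 0.001, -1.0]]
force: [-2.5, 1.4, -2.8]
grip_width: 0.123
grip_force: 30.0
```

Emit:
servo_tool([
  [[0,0,0.002,0,0,0,0],[0,0,0.003,0,0,0,0],[0,0,0.004,0,0,0,0],[0,0,0.004,0,0,0,0]],
])

```text
t: 17.48
tool_pos: [0.5325, -0.0795, 0.1134]
eef_rot: [[-0.258, 0.966, 0.002], [0.966, 0.258, -0.0], [-0.001, 0.002, -1.0]]
force: [-7.1, 1.9, 18.2]
grip_width: 0.126
grip_force: 30.0
```

Floor contact came at the predicted height (0.1134, 18 N), so I'm releasing by a small opening and going up.

Emit:
servo_tool([
  [[0,0,-0.003,0,0,0,0.22],[0,0,-0.003,0,0,0,0.22],[0,0,-0.003,0,0,0,0.24],[0,0,-0.003,0,0,0,0.24],[0,0,-0.02,0,0,0,0.24],[0,0,-0.06,0,0,0,0.24],[0,0,-0.12,0,0,0,0.5],[0,0,-0.2,0,0,0,1],[0,0,-0.28,0,0,0,1],[0,0,-0.34,0,0,0,1],[0,0,-0.34,0,0,0,1]],
])

```text
t: 18.4
tool_pos: [0.5349, -0.0802, 0.2882]
eef_rot: [[-0.258, 0.966, 0.011], [0.966, 0.258, -0.001], [-0.004, 0.011, -1.0]]
force: [0.5, -0.4, -0.4]
grip_width: 0.548
grip_force: 0.0
```

Run:
```python
from h import *
import pickle
for n in ["scene","side"]:
    c=read_camera(n);P,u,v=cloud(c)
    m=(np.hypot(P[:,0]-.5332,P[:,1]+.0788)<.025)&(P[:,2]>.105)&(P[:,2]<.13);print(n,m.sum(),P[m].min(0),P[m].max(0))
# lid from earlier wrist view
c=pickle.load(open("w2.pkl","rb"));P,u,v=cloud(c)
L=np.array([.49,-.285]); r=np.hypot(*(P[:,:2]-L).T)
b=P[(r<.06)&(P[:,2]>.05)&(P[:,2]<.065)]; print("bar",cv2.minAreaRect(b[:,:2].astype(np.float32)*1000),len(b),b[:,2].max())
t=P[(r<.06)&(P[:,2]>.029)&(P[:,2]<.037)];print("cap",cv2.minEnclosingCircle(t[:,:2].astype(np.float32)*1000))
s=read_state();print(s["tool_pos"],s["joint_positions"])
```

```text
scene 48 [ 0.52573684 -0.09749188  0.10559309] [ 0.54444319 -0.06465936  0.11854035]
side 68 [ 0.523742   -0.09958229  0.10523448] [ 0.54135281 -0.06483123  0.11865421]
bar ((491.5152893066406, -281.5038146972656), (14.299039840698242, 55.37641143798828), 8.101631164550781) 466 0.059680543204027214
cap ((491.677734375, -281.87640380859375), 34.3295783996582)
[ 0.5328632  -0.07939981  0.2834041 ] [-10.09586596  18.72424818  16.63183014 114.02698773  -7.11123927
  47.91124895  25.43862722]
```

Run:
```python
from h import *
go([.4915,-.2817,.19],down(8.1))
```

```text
cmd [-0.3691 -0.1854  0.1866] [0.0015 0.0005 0.0382] rows>= 5.4
```

Emit:
servo_tool([
  [[-0.369,-0.185,0,0,0,0.038,0.6],[-0.369,-0.185,0,0,0,0.038,0.6],[-0.369,-0.185,0,0,0,0.038,0.6],[-0.369,-0.185,0.187,0,0,0.038,0.6],[-0.369,-0.185,0.187,0,0,0.038,0.6],[-0.369,-0.185,0.187,0,0,0.038,0.6],[-0.369,-0.185,0.187,0,0,0.038,0.6],[-0.369,-0.185,0.187,0,0,0.038,0.6],[-0.369,-0.185,0.187,0,0,0.038,0.6]],
])

```text
t: 19.25
tool_pos: [0.4906, -0.281, 0.1877]
eef_rot: [[-0.141, 0.99, -0.0], [0.99, 0.141, 0.0], [0.0, 0.0, -1.0]]
force: [0.3, 1.7, 0.7]
grip_width: 0.599
grip_force: 0.0
```

Run:
```python
from h import *
s=read_state();print(s["tool_pos"],s["joint_positions"])
c=read_camera("wrist");P,u,v=cloud(c)
x,y=proj(c,[.4915,-.2817,.05])[0].astype(int);print(x,y);y=max(y,110)
cv2.imwrite("pics/lid.png",cv2.resize(c["color"][y-110:y+110,x-150:x+150],None,fx=2,fy=2))
L=np.array([.4915,-.2817]); r=np.hypot(*(P[:,:2]-L).T)
b=P[(r<.06)&(P[:,2]>.05)&(P[:,2]<.065)]; q=cv2.minAreaRect(b[:,:2].astype(np.float32)*1000); print("bar",q,len(b),b[:,2].max())
t=P[(r<.06)&(P[:,2]>.029)&(P[:,2]<.037)];print("cap",cv2.minEnclosingCircle(t[:,:2].astype(np.float32)*1000))
go([q[0][0]/1000,q[0][1]/1000,.054],down(8.1))
```

```text
[ 0.49063059 -0.28104753  0.18772291] [ 12.08009558  27.90779712  17.13988594 116.34136396 -13.10686301
  37.55116708  45.90121858]
320 195
bar ((492.05230712890625, -281.903564453125), (13.37121868133545, 55.94352340698242), 7.63735294342041) 1017 0.05991553559229429
cap ((491.82452392578125, -281.8802185058594), 33.89784622192383)
cmd [-0.0026  0.0008  0.269 ] [0.0005 0.0001 0.0005] rows>= 3.2
```

View pics/lid.png

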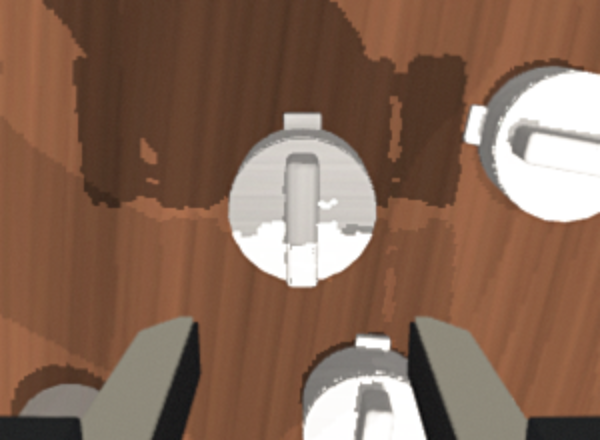

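The crop shows lid A at (302,205), bar upright in the picture and lug at (302,120) in line with it. It is the nearest to the base at 0.57 m; the others are at 0.65 and 0.67 m. Grasping it.

Emit:
servo_tool([
  [[-0.0025,0.001,0.08,0,0,0,0.5],[-0.0025,0.001,0.16,0,0,0,0.45],[-0.0025,0.001,0.22,0,0,0,0.4],[-0.0025,0.001,0.255,0,0,0,0.35],[-0.0025,0.001,0.267,0,0,0,0.3],[-0.0025,0.001,0.267,0,0,0,0],[-0.0025,0.001,0.267,0,0,0,0],[-0.0025,0.001,0.267,0,0,0,0],[-0.0025,0.001,0.267,0,0,0,0],[-0.0025,0.001,0.267,0,0,0,0],[-0.0025,0.001,0.267,0,0,0,0]],
], grip_force=50)

```text
t: 20.22
tool_pos: [0.4927, -0.2829, 0.0565]
eef_rot: [[-0.142, 0.99, 0.004], [0.99, 0.142, -0.001], [-0.002, 0.004, -1.0]]
force: [-0.6, 1.8, 7.9]
grip_width: 0.15
grip_force: 50.0
```

Run:
```python
from h import *
s=read_state();print(s["tool_pos"],s["grip_width"],s["grip_force"])
p=s["tool_pos"];print((np.array([.4919,-.2819])-p[:2])@np.array(s["eef_rot"])[:2,:2])
go([.5332,-.0788,.25],down(82))
```

```text
[ 0.49268269 -0.28289602  0.05648427] 0.14974078883675745 50.00765025615692
[ 0.00109696 -0.0006335 ]
cmd [ 0.3919  0.1396 -0.3872] [ 0.0007  0.0013 -0.4103] rows>= 10.3
```

Emit:
servo_tool([
  [[0,0,-0.04,0,0,0,0],[0,0,-0.12,0,0,0,0],[0,0,-0.2,0,0,0,0],[0,0,-0.28,0,0,0,0],[0,0,-0.36,0,0,0,0],[0.39,0.14,-0.387,0,0,-0.41,0],[0.39,0.14,-0.387,0,0,-0.41,0],[0.39,0.14,-0.387,0,0,-0.41,0],[0.39,0.14,-0.387,0,0,-0.41,0],[0.39,0.14,-0.387,0,0,-0.41,0],[0.39,0.14,-0.387,0,0,-0.41,0],[0.39,0.14,-0.387,0,0,-0.41,0],[0.39,0.14,-0.387,0,0,-0.41,0],[0.39,0.14,-0.387,0,0,-0.41,0],[0.39,0.14,-0.387,0,0,-0.41,0],[0.39,0.14,-0.387,0,0,-0.41,0],[0.39,0.14,-0.387,0,0,-0.41,0],[0.39,0.14,-0.387,0,0,-0.41,0]],
])

```text
t: 21.72
tool_pos: [0.5329, -0.08, 0.2488]
eef_rot: [[-0.99, 0.143, 0.002], [0.143, 0.99, -0.001], [-0.002, -0.0, -1.0]]
force: [0.5, 0.7, -3.4]
grip_width: 0.145
grip_force: 50.0
```

Run:
```python
from h import *
s=read_state();print(s["tool_pos"],s["grip_width"],s["joint_positions"])
go([.5343,-.0790,.175],down(82))
# held lid as seen by fixed cameras: cap top ring height and centre
for n in ["scene","side"]:
    c=read_camera(n);P,u,v=cloud(c)
    z=s["tool_pos"][2]
    m=(np.hypot(P[:,0]-.534,P[:,1]+.079)<.05)&(P[:,2]>z-.065)&(P[:,2]<z-.03);Q=P[m]
    print(n,m.sum(),Q.min(0).round(4)-np.r_[s["tool_pos"]],Q.max(0).round(4)-np.r_[s["tool_pos"]])
```

```text
[ 0.5329248  -0.08000667  0.2487552 ] 0.145284087592336 [  3.18543954  20.75679415  -0.94579437 115.4277441    0.54397793
  43.69170111  83.71546973]
cmd [-0.0021  0.0025  0.1475] [-0.0002  0.0007 -0.0011] rows>= 1.8
scene 180 [-0.0006248  -0.03449333 -0.0584552 ] [ 0.0413752   0.03090667 -0.0301552 ]
side 330 [-0.0410248  -0.03549333 -0.0583552 ] [ 0.0395752   0.01270667 -0.0300552 ]
```

Emit:
servo_tool([
  [[-0.002,0.0022,0.06,0,0,0,0],[-0.002,0.0022,0.12,0,0,0,0],[-0.002,0.0022,0.148,0,0,0,0],[-0.002,0.0022,0.155,0,0,0,0],[-0.002,0.0022,0.165,0,0,0,0],[-0.002,0.0022,0.175,0,0,0,0],[-0.002,0.0022,0.185,0,0,0,0],[-0.002,0.0022,0.185,0,0,0,0]],
])

```text
t: 22.48
tool_pos: [0.5339, -0.0789, 0.1567]
eef_rot: [[-0.99, 0.141, 0.001], [0.141, 0.99, -0.001], [-0.001, -0.001, -1.0]]
force: [-4.5, 0.5, 6.2]
grip_width: 0.149
grip_force: 50.0
```

Run:
```python
from h import *
s=read_state();print(s["tool_pos"],s["force"],s["ft_torque"],s["grip_width"])
go([.5341,-.0790,.147],down(82))
```

```text
[ 0.533913   -0.07889806  0.1566821 ] [-4.50156053  0.5042481   6.24244484] [ 0.11798763  0.99975523 -0.0550288 ] 0.14891302335576698
cmd [-0.0004 -0.0001  0.0194] [-0.0002  0.0005 -0.0005] rows>= 0.2
```

Emit:
servo_tool([
  [[0,0,-0.01,0,0,0,0],[0.003,0,-0.01,0,0,0,0],[0.003,0,-0.005,0,0,0,0],[0.003,0,0,0,0,0,0],[0.003,0,0.003,0,0,0,0],[0.003,0,0.003,0,0,0,0]],
])

```text
t: 22.98
tool_pos: [0.5325, -0.0787, 0.1541]
eef_rot: [[-0.99, 0.14, 0.001], [0.14, 0.99, -0.001], [-0.001, -0.001, -1.0]]
force: [-1.5, 0.1, -1.9]
grip_width: 0.142
grip_force: 50.0
```

Run:
```python
from h import *
s=read_state();print(s["tool_pos"],s["force"],s["ft_torque"],s["grip_width"])
```

```text
[ 0.5324585  -0.0786947   0.15412347] [-1.53367551  0.1337984  -1.85950598] [-0.00568188  0.35940467  0.06544877] 0.14248160382726277
```

The lid is in the mouth and free. Pressing it down on the seal.

Emit:
servo_tool([
  [[0,0,0.004,0,0,0,0],[0,0,0.008,0,0,0,0],[0,0,0.012,0,0,0,0],[0,0,0.0155,0,0,0,0],[0,0,0.0155,0,0,0,0],[0,0,0.0155,0,0,0,0]],
])

```text
t: 23.48
tool_pos: [0.5342, -0.0789, 0.1473]
eef_rot: [[-0.99, 0.141, 0.004], [0.141, 0.99, -0.001], [-0.004, -0.0, -1.0]]
force: [-0.9, -0.4, 10.0]
grip_width: 0.147
grip_force: 50.0
```

Run:
```python
from h import *
s=read_state();print(s["tool_pos"],s["force"],s["ft_torque"],s["grip_width"])
```

```text
[ 0.53421556 -0.07891101  0.14734125] [-0.90440295 -0.4153666   9.99991833] [0.01420561 0.62816873 0.01604283] 0.14661285845579608
```

Emit:
servo_tool([
  [[0,0,0.0015,0,0,0,0],[0,0,0.002,0,0,0.02,0],[0,0,0.002,0,0,0.045,0],[0,0,0.002,0,0,0.07,0],[0,0,0.002,0,0,0.095,0],[0,0,0.002,0,0,0.12,0],[0,0,0.002,0,0,0.145,0],[0,0,0.002,0,0,0.17,0],[0,0,0.002,0,0,0.17,0]],
])

```text
t: 24.23
tool_pos: [0.5335, -0.0798, 0.1463]
eef_rot: [[-0.777, 0.629, 0.003], [0.629, 0.777, -0.002], [-0.004, 0.0, -1.0]]
force: [-2.2, -4.3, 10.9]
grip_width: 0.147
grip_force: 50.0
```

Run:
```python
from h import *
s=read_state();print(s["tool_pos"],s["force"],s["ft_torque"],s["grip_width"],np.degrees(np.arctan2(s["eef_rot"][1][1],s["eef_rot"][0][1])))
c=read_camera("scene");x,y=proj(c,[.5332,-.0788,.12])[0].astype(int)
cv2.imwrite("pics/turn.png",cv2.resize(c["color"][y-50:y+50,x-65:x+65],None,fx=5,fy=5,interpolation=2))
```

```text
[ 0.53348591 -0.07984632  0.1462581 ] [-2.19498167 -4.25760024 10.86604596] [-0.47859504  0.91809192  0.11864754] 0.14705820133566574 51.0319794266895
```

View pics/turn.png

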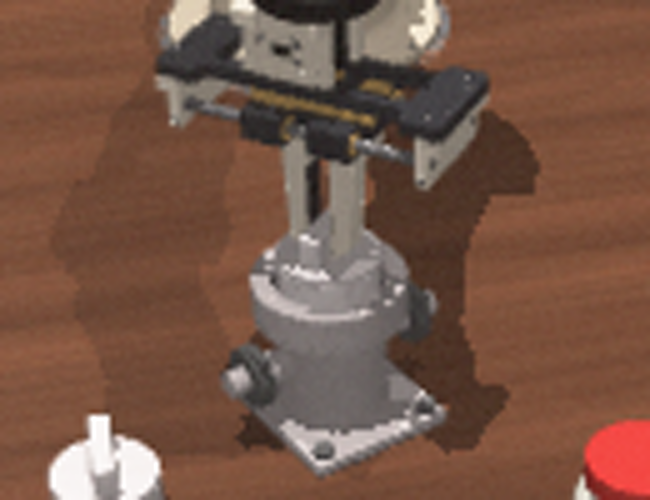

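The lid is down in the collar, level, with its bar halfway round at crop pixel (320,245). Continuing to the stop.

Emit:
servo_tool([
  [[0,0,0,0,0,0.025,0],[0,0,0,0,0,0.05,0],[0,0,0,0,0,0.075,0],[0,0,0,0,0,0.1,0],[0,0,0,0,0,0.125,0],[0,0,0,0,0,0.145,0],[0,0,0,0,0,0.16,0],[0,0,0,0,0,0.17,0],[0,0,0,0,0,0.175,0],[0,0,0,0,0,0.175,0]],
])

```text
t: 25.12
tool_pos: [0.5319, -0.0794, 0.1459]
eef_rot: [[-0.339, 0.941, -0.0], [0.941, 0.339, -0.001], [-0.001, -0.001, -1.0]]
force: [-6.0, -3.2, 13.1]
grip_width: 0.144
grip_force: 50.1
```

Run:
```python
from h import *
s=read_state();print(s["tool_pos"],s["force"],s["ft_torque"],s["grip_width"],np.degrees(np.arctan2(s["eef_rot"][1][1],s["eef_rot"][0][1])))
```

```text
[ 0.53187013 -0.07942459  0.14593911] [-5.99816367 -3.17365253 13.08771024] [-0.23796288  1.87294688  0.39878762] 0.14402881459938235 19.7973061436757
```

Emit:
servo_tool([
  [[0,0,0,0,0,0.01,0],[0,0,0,0,0,0.015,0],[0,0,0,0,0,0.015,0]],
])

```text
t: 25.37
tool_pos: [0.5317, -0.0795, 0.1459]
eef_rot: [[-0.295, 0.955, -0.0], [0.955, 0.295, -0.001], [-0.001, -0.001, -1.0]]
force: [-6.8, -2.9, 12.1]
grip_width: 0.148
grip_force: 51.5
```

Run:
```python
from h import *
s=read_state();print(s["tool_pos"],s["force"],s["ft_torque"],s["grip_width"],np.degrees(np.arctan2(s["eef_rot"][1][1],s["eef_rot"][0][1])))
```

```text
[ 0.53174063 -0.07951327  0.14594099] [-6.78062585 -2.89670247 12.05826734] [-0.46037805  1.90355932  0.83013296] 0.1484860396293696 17.163655312892168
```

Torque about the axis doubled over the last 2.6°, so the lid is at its stop. Easing off, releasing and lifting clear.

Emit:
servo_tool([
  [[0,0,-0.002,0,0,-0.015,0],[0,0,-0.003,0,0,-0.015,0],[0,0,-0.003,0,0,-0.015,0.2],[0,0,-0.003,0,0,-0.015,0.35],[0,0,-0.003,0,0,-0.015,0.45],[0,0,-0.003,0,0,-0.015,0.5],[0,0,-0.003,0,0,-0.015,0.5],[0,0,-0.05,0,0,-0.015,0.5],[0,0,-0.12,0,0,-0.015,0.5],[0,0,-0.2,0,0,-0.015,0.5],[0,0,-0.28,0,0,-0.015,0.5],[0,0,-0.3,0,0,-0.015,0.5],[0,0,-0.3,0,0,-0.015,0.5]],
])

```text
t: 26.45
tool_pos: [0.5344, -0.0788, 0.2989]
eef_rot: [[-0.339, 0.941, 0.008], [0.941, 0.339, -0.0], [-0.003, 0.008, -1.0]]
force: [-0.2, 0.4, 0.0]
grip_width: 0.502
grip_force: 0.0
```

Run:
```python
from h import *
s=read_state();print(s["tool_pos"],s["force"])
H=np.array([.5332,-.0788])
for n in ["wrist","scene","side"]:
    c=read_camera(n);P,u,v=cloud(c);r=np.hypot(*(P[:,:2]-H).T)
    b=P[(r<.04)&(P[:,2]>.138)&(P[:,2]<.165)];t=P[(r<.045)&(P[:,2]>.119)&(P[:,2]<.131)]
    if len(b)>5: print(n,cv2.minAreaRect(b[:,:2].astype(np.float32)*1000),np.percentile(b[:,2],[50,90,98]).round(4))
    if len(t)>5: print("  top",cv2.minEnclosingCircle(t[:,:2].astype(np.float32)*1000),np.median(t[:,2]), np.linalg.lstsq(np.c_[t[:,:2]-H,np.ones(len(t))],t[:,2],rcond=None)[0])
    if n=="wrist": cv2.imwrite("pics/end.png",c["color"])
```

```text
[ 0.53437358 -0.07880287  0.29887478] [-0.18973164  0.38953778  0.04173502]
wrist ((532.6018676757812, -77.40837097167969), (13.971220016479492, 55.10129165649414), 21.249242782592773) [0.1495 0.1505 0.151 ]
  top ((532.8260498046875, -77.7375717163086), 33.99840545654297) 0.1257985132175258 [ 0.00439917 -0.00797617  0.12576279]
scene ((534.079345703125, -79.10594940185547), (16.02352523803711, 55.27091979980469), 19.863447189331055) [0.1467 0.1497 0.1514]
  top ((535.3407592773438, -78.62548828125), 34.017669677734375) 0.12428846953993444 [-0.05366907  0.00596499  0.12507804]
side ((531.3958129882812, -78.54708099365234), (15.692873001098633, 56.56763458251953), 20.724735260009766) [0.1477 0.1498 0.151 ]
  top ((531.406494140625, -78.32598114013672), 34.85434341430664) 0.12499224114096297 [0.00035357 0.03291645 0.1251083 ]
```

View pics/end.png

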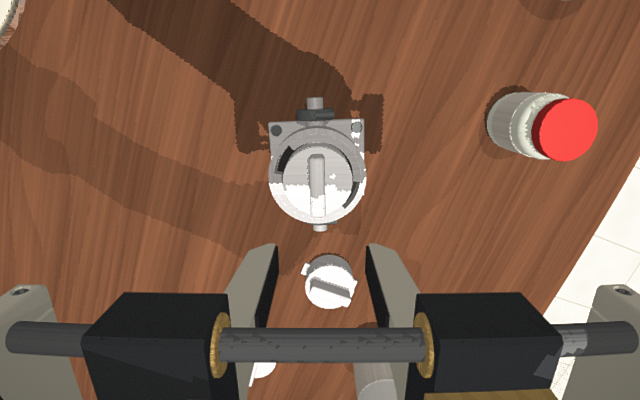

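The lid is locked: bar at (317,183) in line with the ports at (315,105) and (320,227), top at 0.125 m so the rim is at about 92 mm, level and centred. Handing in.

```bash
python3 -c "
from plant import *
print(finish_job())"
```

```text
the job is handed in; nothing more can be done
None
```

The job is handed in: the cartridge is seated over the standpipe, and the lid is locked at its stop with the bar in line with the ports, both checked in the final camera views. No verdict came back from the hand-in. I did not re-measure the bottles, jar and jug at the end; no move was planned near them.

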